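Send a row of castings home against the track's stop

TASK

With the fingertips, and without picking anything up, push the row of four touching castings along the track, from behind the last one and all together as one unbroken train, until the front casting is against the end stop and no gaps are left. Then push the pivoting keeper arm round until it lies fully shut, square across the track behind the last casting. Leave everything else on the bench where it is, and finish clear of it all.

Things in the scene. Friction and masses are not known exactly. Their poses are not given: they have to be found in the camera images.
- track: Fixed dark steel track, 500 long, 80 wide, flat on the bench. Origin: centre of its underside; y runs along it to the end stop, x across it (away from the robot), z up. Floor top at z 10. Two steel guide rails along its whole length, inner faces at x -23.5 and +23.5, outer faces at -31.5 and +31.5, tops at z 25. Open at the -y end.
- stop_face (a point): Centre of the end stop's flat face, at x 0, y 225, z 30 in the track's frame. The stop is 63 wide, its top at z 55.
- casting_1: Front casting of the row of four, nearest the stop: open-topped cast aluminium box, 52 long (along the track) x 44 wide x 40 high, walls 5, origin at the centre of its underside; its y axis points along the track to the end stop. Weighs 100 to 210 g. Stands on the track floor between the rails (top at z 50 above the bench). The row starts 60 to 140 mm short of the stop.
- casting_2: Second casting of the row, touching the first; same as casting_1.
- casting_3: Third casting of the row; same as casting_1.
- casting_4: Last casting of the row, the one to push, on its end face towards -y of the track; same as casting_1. With the row home its origin is at y 43 in the track's frame, its end face at y 17. The whole row slides under a push of about 1.5 to 5 N.
- keeper (a joint): Angle (rad) of the keeper, a level aluminium bar, 10 thick, z 28 to 44 above the bench, reaching 90 from its upright pivot. 0: points along the track to -y, outside the rail. Grows as it swings over the rails towards +x; 1.57 is its limit: shut, square across the track, front face 6 behind the home row. Starts open, -0.3 to 0.1. No spring, light friction (0.5 to 1 N at the pin).
- keeper_pivot (a point): The keeper's upright pivot axis, on a lug on the robot's side of the track, at x -52, y 6 in the track's frame.
- keeper_pin (a point): Top of the upright pin (12 in diameter, 16 tall, top at z 60 above the bench) on the keeper bar, 78 from its pivot.
- spare_casting: Bystander: a fifth such casting standing on the bench beyond the track, not part of the row. Leave it.
- flap_disc: Bystander: dark abrasive disc, 100 across, 14 thick, lying on the bench; origin at centre of underside.
- sanding_block: Bystander: cork sanding block 65 x 110 x 35; origin at centre of underside.
- chamfer_cone: Bystander: steel countersink head, 44 across, 62 high, standing; origin at centre of underside.
- wire_brush: Bystander: brush lying on the bench beyond the track.
- oil_can: Bystander: grey can, 54 across, 120 high, standing; origin at centre of underside.
- wrench: Bystander: wrench lying on the bench on the robot's side.
Not all that is in view belongs to the job. Leave any red look-alike of the casting_3 alone.

How it is judged:
By the outcome, as a careful person would: the job done as asked, in the order asked, and still so for the second after the job is handed in, with the robot touching nothing.
It also fails if it takes over 48 s, if anything falls off the work surface, if the arm or the gripper's body presses on something with over 40 N, if the wrist force passes 120 N, or if a joint passes its speed limit or range.

ROBOT

A 7-joint arm with a two-finger parallel gripper is mounted at the origin on the work surface. World frame = base frame: x ahead of the robot, y to its left, z up, the work surface at z = 0. Lengths are in m, angles in rad, forces in N, time in s.
With the tool pointing down it reaches from about 0.425 to 0.925 m from the base axis. Payload 6.8 kg.
Tool frame: the origin (TCP) lies at the very end of the fingers, on their centre line; the grasp point (between the pads) lies 19 mm behind it; z points along the fingers, y is the line along which they close (so a half turn about z gives the same grasp; the last joint's range is limited). The gripper opens to 85 mm and grips with 20 to 120 N. Pads are 22 mm wide; open, the fingers measure 114 mm over their backs; the gripper's body (76 mm by 85 mm) begins 54 mm behind the grasp point. The pads swing forward as they close: fully open they stand 13 mm farther back than shut.
Start: joints at [1.067, 0.477, 0.022, 1.555, -0.011, 1.109, -0.083], TCP at [0.26, -0.623, 0.231] pointing down, gripper open.
Joint ranges: [-2.96, 2.96], [-0.34, 2.1], [-1.41, 1.46], [0.24, 2.44], [-1.37, 4.51], [0.17, 1.92], [-2.96, 2.96]. Speed limits (rad/s): [2.39, 2.39, 3.14, 3.14, 3.14, 3.14, 3.14].

INTERFACE

Orientations are given as a rotation vector (axis times angle).
In Python, from bench import monitor, optics, r gives the robot as it stands.
- The arm moves only by the shell command python3 -m crank 'ROWS' [OPENING] [FORCE]. ROWS is JSON, a list of rows, each a list of 2 entries, a list of its own where there are three numbers: the shift along the tool's x, y, z in cm, then the turn, a rotation vector about the tool's x, y, z in rad. A call has 1 to 5 rows; each row shifts and turns the commanded pose from where the row before left it, along the tool's axes as they then stand; what a row does not reach is not made up. A row lasts 1/10 s, in which the tool goes at most 50 mm and 8.59 degrees, less where a joint would pass 70% of its speed; a pose out of reach is approached as far as the arm can. A call is refused whole if a number of a shift passes 5 or a number of a turn 0.15, either way. A call with a gripper value outside its range is refused whole. OPENING is the finger opening in cm, from 0 to 8.54, set as the call begins (- or left out, the last holds). The fingers move at their own pace and stop on an object; FORCE is the grip in N (left out, the last holds). Time passes only in rows, so rows that do not move let the fingers close. It gives the time, the measured TCP pose, the force, the opening and the grip force at its end, in the units of the state.
- monitor.get_obs(): the state, without advancing time (a new reading comes with each control period).
- optics.grab_frame(name): name is "side" or "top" or "wrist"; returns (picture, depth): 480x640x3 uint8, red, green, blue; 480x640 float32, m along the optical axis (not along the pixel's ray), 0 where there is no reading.
- optics.camera_model(name): a dict with "vertical_fov" (degrees; the focal length in pixels is half the picture's height over the tangent of half this angle, whatever the lens; pixels are square), "cx", "cy" (the principal point, pixels), "R" (3x3) and "t" (3): a world point X has camera coordinates R X + t; the wrist camera has in their place "hand_eye" (4x4, takes a point from camera to tool coordinates, whose origin is the TCP and whose axes are the flange's). Camera axes: x right, y down, z forward; pixel columns grow to the right and rows downward; lengths in m; the calibration is good to about 2 mm. A picture is of the moment at which its call begins: read the wrist's pose just before it. camera_model takes no time and is no camera call.
- r.hand_in(): hands the job in; it is judged then, once.
The state is a dict: "clock": time; "joints": joint angles; "qvel": joint speeds; "tau": joint torques, N m; "tcp_pos": TCP position; "orientation": TCP orientation; "contact_force": force on the tool from outside, world axes, zero at the start; "moment": the same for the moment, N m; "grip_width": finger opening in m; "gripper_force": force on a finger pad.
Only numpy, scipy, OpenCV 4.12 (cv2) and the standard library are available. Lean on these libraries where they do the work, as an engineer would, in place of code of your own. Each camera call takes 0.05 s, during which the arm holds its last target. There are 200 camera calls.

## Working session

There is one attempt and no reset: what is moved stays moved. The work goes in short steps, Python scripts to look and compute and a shell command to move; the robot and the scene stay as the last step left them, time stands still between calls to the robot, and variables do not carry over. Pictures are saved under pics/ and viewed, at most 10 in all, crops included, and the job is handed in when it is done.

```bash
ls; mkdir -p pics; python3 - <<'E'
from bench import monitor, optics, r
import cv2
o=monitor.get_obs(); print(o)
for n in("top","side"):
    p,d=optics.grab_frame(n); cv2.imwrite(f"pics/{n}0.png",p[:,:,::-1]); import numpy as np; np.save(f"pics/{n}0.npy",d); print(n,optics.camera_model(n))
print(optics.camera_model("wrist"))
E
```

```text
pics
{'clock': 0.0, 'joints': array([ 1.06689424,  0.47783739,  0.02235582,  1.55645749, -0.01152533,
        1.10932702, -0.08310638]), 'qvel': array([-5.64208588e-04,  5.43986257e-04, -1.39962087e-03, -1.25741819e-03,
       -2.58529836e-04, -2.06087389e-06, -1.42725721e-04]), 'tau': array([-1.14070635e-04, -5.96453762e+01,  1.60783432e+00, -2.81201345e+01,
        1.24856411e-02,  9.33278556e-03, -1.89495915e-05]), 'tcp_pos': array([ 0.2599936 , -0.62226115,  0.23029849]), 'orientation': array([-3.07847756e+00, -6.17297338e-01,  7.82155363e-04]), 'contact_force': array([-0.3672328 , -0.39870598,  0.3525052 ]), 'moment': array([-0.04554079,  0.03785621, -0.02855886]), 'gripper_force': 0.0, 'grip_width': 0.08550588811281848}
top {'vertical_fov': 56.00032800683508, 'cx': 318.29442669377806, 'cy': 240.14530959393585, 'R': array([[-0.014963  , -0.99970194, -0.0192911 ],
       [-0.99022584,  0.01749132, -0.13837211],
       [ 0.1386683 ,  0.01703208, -0.99019241]]), 't': array([-0.01066849,  0.5807501 ,  1.09576619])}
side {'vertical_fov': 52.29065067480721, 'cx': 317.6475437450906, 'cy': 242.11574667568564, 'R': array([[-0.87185799, -0.48963393, -0.01105676],
       [-0.23774236,  0.44285359, -0.86449943],
       [ 0.42818478, -0.75109208, -0.50251217]]), 't': array([0.49083245, 0.21557817, 0.81433256])}
{'vertical_fov': 61.492814178491685, 'cx': 317.8348525114184, 'cy': 240.87574257361877, 'hand_eye': array([[-8.46055180e-04, -9.51310537e-01, -3.08232942e-01,
         7.92695347e-02],
       [ 9.99999237e-01, -5.27309074e-04, -1.11740119e-03,
        -2.82113598e-05],
       [ 9.00461499e-04, -3.08233652e-01,  9.51310257e-01,
        -1.43139572e-01],
       [ 0.00000000e+00,  0.00000000e+00,  0.00000000e+00,
         1.00000000e+00]])}
```

View pics/top0.png

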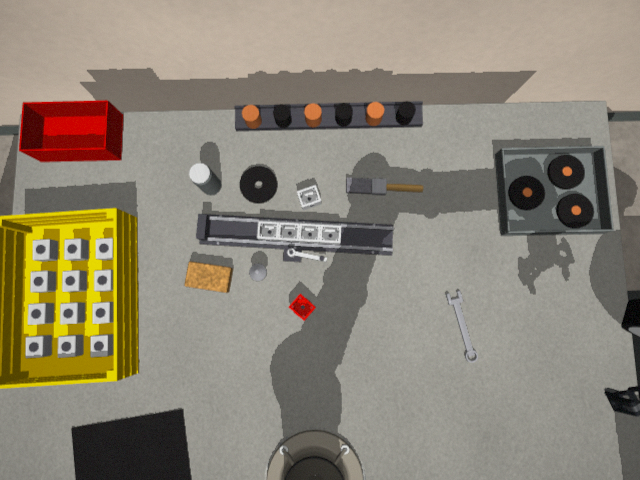

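View pics/side0.png

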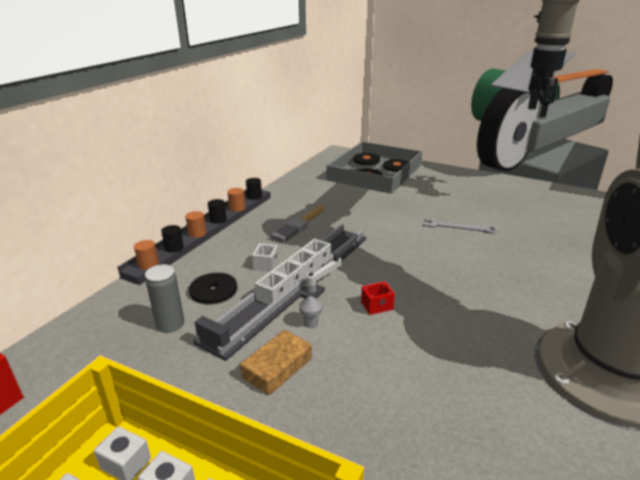

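The top view shows the track from (200,228), stop end, to (392,240), open end. The row tops are at (269,231), (289,232), (310,233) and (330,234). The keeper runs from its pivot at about (291,253) to about (325,259). 

These could be mistaken for row castings:
- Spare casting at (308,196)
- Red look-alike at (302,307)
- White cubes in the yellow crate, around (73,248)

I choose the four in the track, with the last one at (330,234).

```bash
cat > h.py <<'E'
import numpy as np, cv2
from bench import monitor, optics, r
from scipy.spatial.transform import Rotation as Ro
def cam(n,obs=None):
    m=optics.camera_model(n); f=240/np.tan(np.radians(m["vertical_fov"]/2))
    if n=="wrist":
        T=np.eye(4);T[:3,:3]=Ro.from_rotvec(obs["orientation"]).as_matrix();T[:3,3]=obs["tcp_pos"]
        C=T@m["hand_eye"]; return f,m["cx"],m["cy"],C[:3,:3],C[:3,3]
    return f,m["cx"],m["cy"],m["R"].T,-m["R"].T@m["t"]
def onz(c,uv,z):
    f,cx,cy,R,p=c; uv=np.atleast_2d(np.asarray(uv,float))
    d=np.c_[(uv[:,0]-cx)/f,(uv[:,1]-cy)/f,np.ones(len(uv))]@R.T
    return p+d*((z-p[2])/d[:,2])[:,None]
def cloud(c,d):
    v,u=np.mgrid[:480,:640]; f,cx,cy,R,p=c
    return np.dstack([(u-cx)/f*d,(v-cy)/f*d,d])@R.T+p
E
python3 - <<'E'
from h import *
np.set_printoptions(precision=4,suppress=True)
p=cv2.imread("pics/top0.png"); d=np.load("pics/top0.npy"); c=cam("top")
W=cloud(c,d)
# white castings in row
g=(p.min(2)>150).astype(np.uint8); m=np.zeros_like(g); m[215:250,250:350]=g[215:250,250:350]
m=cv2.morphologyEx(m,cv2.MORPH_CLOSE,np.ones((11,11)))
k=max(cv2.findContours(m,0,2)[0],key=cv2.contourArea)
b=cv2.boxPoints(cv2.minAreaRect(k)); print("row box px",b); B=onz(c,b,.05); print(B, np.linalg.norm(B-np.roll(B,1,0),axis=1))
# depth heights around track
sel=np.zeros((480,640),bool); sel[205:262,190:400]=1
z=W[...,2]
for u in (205,215,269,289,360,385): print(u,[(v,round(z[v,u]*1000)) for v in range(208,262,3)])
# keeper mask
m=np.zeros_like(g); m[244:266,280:332]=(p.min(2)>150)[244:266,280:332]
k=max(cv2.findContours(m,0,2)[0],key=cv2.contourArea); b=cv2.boxPoints(cv2.minAreaRect(k)); print("keeper",b,onz(c,b,.044))
# track ends guess at rail/bench
for uv,zz in (((393,228),.025),((392,253),.0),((200,215),.055),((200,240),.055),((210,215),.055)): print(uv,onz(c,uv,zz))
cv2.imwrite("pics/crop1.png",cv2.resize(p[185:285,190:400],None,fx=3.8,fy=3.8,interpolation=cv2.INTER_CUBIC))
E
```

```text
row box px [[248.6839 219.0579]
 [345.5517 214.7999]
 [346.9507 246.6286]
 [250.0829 250.8865]]
[[ 0.6359  0.1543  0.05  ]
 [ 0.6422 -0.0897  0.05  ]
 [ 0.5616 -0.0913  0.05  ]
 [ 0.5551  0.1502  0.05  ]] [0.0809 0.2441 0.0806 0.2417]
205 [(208, -1), (211, 0), (214, 54), (217, 56), (220, 55), (223, 56), (226, 56), (229, 56), (232, 54), (235, 48), (238, 46), (241, 10), (244, 5), (247, 1), (250, 1), (253, -2), (256, -1), (259, -3)]
215 [(208, -1), (211, -1), (214, 2), (217, 26), (220, 14), (223, 7), (226, 10), (229, 5), (232, 10), (235, 8), (238, 24), (241, 20), (244, 9), (247, -2), (250, -2), (253, -2), (256, 0), (259, 2)]
269 [(208, 3), (211, -1), (214, 1), (217, -3), (220, 22), (223, 49), (226, 13), (229, 17), (232, 19), (235, 19), (238, 48), (241, 24), (244, 20), (247, 10), (250, -1), (253, -6), (256, -3), (259, -2)]
289 [(208, 5), (211, -1), (214, -3), (217, -2), (220, 10), (223, 51), (226, 27), (229, 16), (232, 16), (235, 18), (238, 12), (241, 41), (244, 22), (247, 10), (250, 45), (253, 46), (256, 32), (259, 11)]
360 [(208, 1), (211, -4), (214, 1165), (217, 1), (220, 2), (223, 10), (226, 28), (229, 13), (232, 9), (235, 7), (238, 11), (241, 10), (244, 11), (247, 20), (250, 7), (253, 14), (256, 0), (259, 1)]
385 [(208, -1), (211, -5), (214, 1), (217, -3), (220, -2), (223, 0), (226, 7), (229, 22), (232, 8), (235, 10), (238, 10), (241, 9), (244, 8), (247, 8), (250, 29), (253, 7), (256, -5), (259, 3)]
keeper [[285.726  254.3973]
 [290.0411 242.8904]
 [321.0548 254.5205]
 [316.7398 266.0274]] [[ 0.5454  0.0618  0.044 ]
 [ 0.5743  0.0508  0.044 ]
 [ 0.5436 -0.0266  0.044 ]
 [ 0.515  -0.0154  0.044 ]]
(393, 228) [[ 0.6106 -0.211   0.025 ]]
(392, 253) [[ 0.5492 -0.2097  0.    ]]
(200, 215) [[0.6476 0.2763 0.055 ]]
(200, 240) [[0.584 0.275 0.055]]
(210, 215) [[0.6471 0.2511 0.055 ]]
```

View pics/crop1.png

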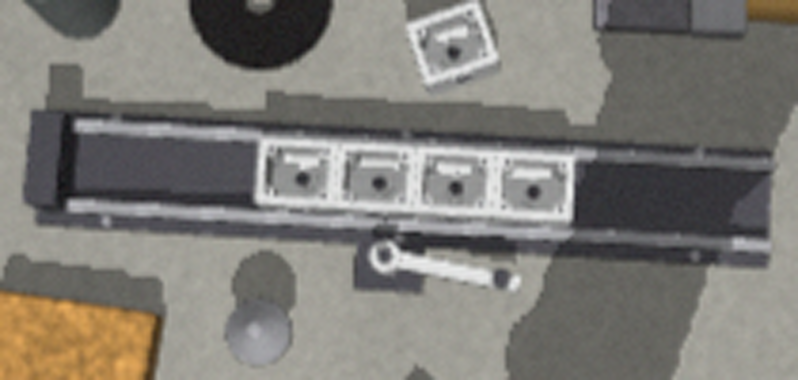

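The crop shows the four touching castings, with corners at crop pixels (259,138), (574,155), (572,220) and (255,203). The keeper's pivot ring is at (385,256) and its pin at (507,279). The stop's face edge runs from (70,115) to (62,207). The spare and the cone are clearly separate.

```bash
python3 - <<'E'
from h import *
np.set_printoptions(precision=4,suppress=True)
c=cam("top")
q=lambda l,z: onz(c,np.array(l)/3.8+[190-.4,185-.4],z)
B=q([(259,138),(574,155),(572,220),(255,203)],.05); print(B)
ax=((B[0]+B[3])-(B[1]+B[2]))[:2]/2; L=np.linalg.norm(ax); a=ax/L; th=np.degrees(np.arctan2(a[1],a[0])); print("len",L,"dir",th,"width",np.linalg.norm(B[0]-B[3]))
x=np.array([a[1],-a[0]]); ctr=B.mean(0)[:2]
S=q([(70,115),(62,207)],.055)[:,:2]; P=q([(385,256)],.045)[0,:2]; N=q([(507,279)],.06)[0,:2]
for n,pt in (("S1",S[0]),("S2",S[1]),("piv",P),("pin",N)): print(n,pt,"rel row centre x,y",(pt-ctr)@x,(pt-ctr)@a)
print("ctr",ctr,"rear",ctr-a*L/2,"pin-piv",np.linalg.norm(P-N), "keeper ang", np.arctan2((N-P)@x,-(N-P)@a))
R=q([(75,125),(770,157),(770,245),(75,205)],.025); print("rails",R, [((t[:2]-ctr)@x) for t in R],np.degrees(np.arctan2(*(R[0]-R[1])[1::-1])),np.degrees(np.arctan2(*(R[3]-R[2])[1::-1])))
o=monitor.get_obs();print(o["tcp_pos"],Ro.from_rotvec(o["orientation"]).as_matrix())
E
```

```text
[[ 0.6307  0.1313  0.05  ]
 [ 0.6155 -0.0769  0.05  ]
 [ 0.5723 -0.0746  0.05  ]
 [ 0.5872  0.1338  0.05  ]]
len 0.2088339658598558 dir 85.85416033107592 width 0.04352858571358607
S1 [0.6475 0.2561] rel row centre x,y 0.02955938059173907 0.23038181216411865
S2 [0.5861 0.2602] rel row centre x,y -0.032029456939701585 0.23004085665330412
piv [0.5512 0.0487] rel row centre x,y -0.051539421218369616 0.01657951913454109
pin [ 0.5332 -0.0314] rel row centre x,y -0.06374440851149485 -0.06462879013084823
ctr [0.6014 0.0284] rear [ 0.5939 -0.0757] pin-piv 0.08212034588680485 keeper ang -0.14917584804508663
rails [[ 0.6466  0.2605  0.025 ]
 [ 0.616  -0.2093  0.025 ]
 [ 0.5565 -0.207   0.025 ]
 [ 0.5917  0.2595  0.025 ]] [np.float64(0.028328752299174538), np.float64(0.03173190877655293), np.float64(-0.027802787982177054), np.float64(-0.026378185940503972)] 86.26834517766903 85.67969401979984
[ 0.26   -0.6223  0.2304] [[ 0.9227  0.3856 -0.0008]
 [ 0.3856 -0.9227  0.0015]
 [-0.0001 -0.0017 -1.    ]]
```

```bash
python3 -m crank '[[[0,0,2.5],[0,0,0.15]],[[0,0,2.5],[0,0,0.15]],[[0,0,2.5],[0,0,0.15]],[[0,0,2.5],[0,0,0.018]],[[2.8,-4,0],[0,0,0]]]' 0 20; python3 -m crank '[[[2.8,-4,0],[0,0,0]],[[2.8,-4,0],[0,0,0]],[[2.8,-4,0],[0,0,0]],[[2.8,-4,0],[0,0,0]],[[2.8,-4,0],[0,0,0]]]'; python3 - <<'E'
from h import *
o=monitor.get_obs();print(o["clock"],o["tcp_pos"],Ro.from_rotvec(o["orientation"]).as_matrix().round(4),o["grip_width"])
E
```

```text
clock: 0.6
tcp_pos: [0.2833, -0.5873, 0.1269]
orientation: [-3.137, 0.131, 0.012]
contact_force: [0.1, 0.0, -0.0]
grip_width: 0.0124
gripper_force: 0.0
clock: 1.1
tcp_pos: [0.4459, -0.3938, 0.1311]
orientation: [-3.139, 0.114, 0.001]
contact_force: [0.2, 0.4, 0.7]
grip_width: -0.0
gripper_force: 0.0
1.1 [ 0.44592925 -0.39376725  0.13109616] [[ 9.974e-01 -7.230e-02 -3.000e-04]
 [-7.230e-02 -9.974e-01  2.000e-04]
 [-3.000e-04 -2.000e-04 -1.000e+00]] -8.274398703622185e-06
```

```bash
python3 -m crank '[[[2.5,-5,0],[0,0,0]],[[2.5,-5,0],[0,0,0]],[[2.5,-5,0],[0,0,0]],[[2.5,-5,0],[0,0,0]],[[2.5,-5,0],[0,0,0]]]'; python3 -m crank '[[[0,0,0],[0,0,0]],[[0,0,0],[0,0,0]]]'; python3 - <<'E'
from h import *
o=monitor.get_obs();p,d=optics.grab_frame("wrist");cv2.imwrite("pics/w1.png",p[:,:,::-1]);np.save("pics/w1.npy",d)
print(o["clock"],o["tcp_pos"],o["orientation"]); np.save("pics/w1o.npy",np.r_[o["tcp_pos"],o["orientation"]])
c=cam("wrist",o)
f,cx,cy,R,p0=c
for X in ((.5939,-.0757,.05),(.5332,-.0314,.06),(.5512,.0487,.044)):
    k=R.T@(np.array(X)-p0); print(k[:2]/k[2]*f+[cx,cy])
E
```

```text
clock: 1.6
tcp_pos: [0.5733, -0.1787, 0.1311]
orientation: [3.14, -0.113, -0.001]
contact_force: [1.0, -0.6, -0.4]
grip_width: -0.0001
gripper_force: 0.0
clock: 1.8
tcp_pos: [0.5732, -0.1788, 0.1309]
orientation: [-3.139, 0.107, 0.001]
contact_force: [-0.9, 0.2, 0.0]
grip_width: -0.0002
gripper_force: 0.0
1.8 [ 0.57317584 -0.17875528  0.13085099] [-3.13933240e+00  1.07490106e-01  1.16702539e-03]
[138.36613212 229.23602918]
[ 79.64053187 335.02324784]
[-37.99443181 304.25546623]
```

View pics/w1.png

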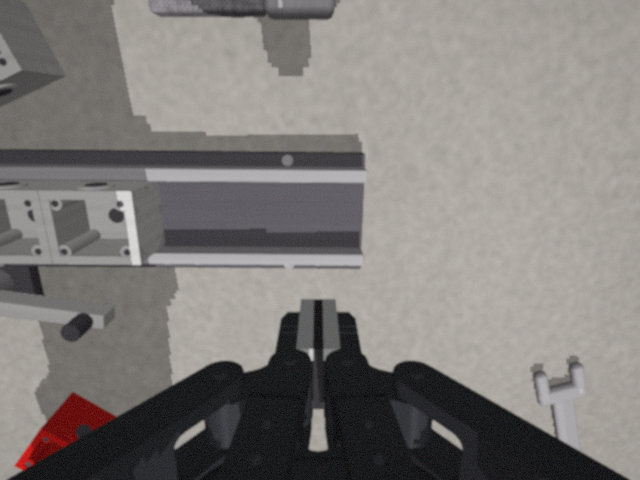

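The wrist view has the last casting's rear top edge at about (135,190–264), predicted at (138,229). The pin top is at about (73,328), predicted at (80,335). Both agree within about 2 mm, so I'll go down behind the row.

```bash
python3 -m crank '[[[0.7,-3.2,2],[0,0,0]],[[0.6,-3.2,2],[0,0,0]],[[0,0,3],[0,0,0]],[[0,0,2.9],[0,0,0]],[[0,0,0],[0,0,0]]]';  python3 - <<'E'
from h import *
o=monitor.get_obs();a=np.array([.0723,.9974]);x=np.array([.9974,-.0723]);t=o["tcp_pos"][:2]-[.6014,.0284]
print(o["tcp_pos"],t@x,t@a,Ro.from_rotvec(o["orientation"]).as_matrix().round(4)[0],o["contact_force"])
E
```

```text
clock: 2.35
tcp_pos: [0.5864, -0.1194, 0.0287]
orientation: [3.139, -0.117, -0.012]
contact_force: [-1.0, 0.1, -0.7]
grip_width: -0.0002
gripper_force: 0.0
[ 0.58638463 -0.11943735  0.0286751 ] -0.004287685665006575 -0.1485385796910993 [ 0.9972 -0.0747 -0.0079] [-1.01195495  0.12004006 -0.69703191]
```

```bash
python3 -m crank '[[[0.4,-1,-0.2],[0,0,0]],[[0,-1,0],[0,0,0]],[[0,-0.3,0],[0,0,0]],[[0,-0.15,0],[0,0,0]],[[0,-0.15,0],[0,0,0]]]'; python3 -m crank '[[[0,-0.15,0],[0,0,0]],[[0,-0.15,0],[0,0,0]],[[0,-0.15,0],[0,0,0]],[[0,-0.15,0],[0,0,0]],[[0,-0.15,0],[0,0,0]]]'
```

```text
clock: 2.85
tcp_pos: [0.5966, -0.092, 0.0351]
orientation: [3.139, -0.113, 0.002]
contact_force: [0.9, -0.6, 0.2]
grip_width: 0.0001
gripper_force: 0.0
clock: 3.35
tcp_pos: [0.5967, -0.0861, 0.0344]
orientation: [3.138, -0.115, 0.0]
contact_force: [-0.4, -4.1, 1.2]
grip_width: 0.0
gripper_force: 2.1
```

```bash
python3 -m crank '[[[0,-0.2,0],[0,0,0]],[[0,-0.2,0],[0,0,0]],[[0,-0.2,0],[0,0,0]],[[0,-0.2,0],[0,0,0]],[[0,-0.2,0],[0,0,0]]]';  python3 - <<'E'
from h import *
o=monitor.get_obs();a=np.array([.0723,.9974]);x=np.array([.9974,-.0723]);t=o["tcp_pos"][:2]-[.6014,.0284]
print(o["tcp_pos"],t@x,t@a,Ro.from_rotvec(o["orientation"]).as_matrix().round(4)[0],o["contact_force"])
E
```

```text
clock: 3.85
tcp_pos: [0.5976, -0.0745, 0.0344]
orientation: [3.139, -0.113, 0.0]
contact_force: [-0.2, -5.3, 1.2]
grip_width: -0.0002
gripper_force: 2.2
[ 0.59755287 -0.07450284  0.03435308] 0.0036027482291070114 -0.10291343554612775 [ 9.974e-01 -7.210e-02  1.000e-04] [-0.20548882 -5.28376639  1.17832545]
```

```bash
python3 -m crank '[[[0,-0.3,0],[0,0,0]],[[0,-0.3,0],[0,0,0]],[[0,-0.3,0],[0,0,0]],[[0,-0.3,0],[0,0,0]],[[0,-0.3,0],[0,0,0]]]'; python3 -m crank '[[[0,-0.3,0],[0,0,0]],[[0,-0.3,0],[0,0,0]],[[0,-0.3,0],[0,0,0]],[[0,-0.3,0],[0,0,0]],[[0,-0.3,0],[0,0,0]]]'; python3 -m crank '[[[0,-0.3,0],[0,0,0]],[[0,-0.3,0],[0,0,0]],[[0,-0.3,0],[0,0,0]],[[0,-0.3,0],[0,0,0]],[[0,-0.3,0],[0,0,0]]]'; python3 -m crank '[[[0,-0.3,0],[0,0,0]],[[0,-0.3,0],[0,0,0]],[[0,-0.3,0],[0,0,0]],[[0,-0.3,0],[0,0,0]],[[0,-0.3,0],[0,0,0]]]';python3 -m crank '[[[0,-0.3,0],[0,0,0]],[[0,-0.3,0],[0,0,0]],[[0,-0.3,0],[0,0,0]],[[0,-0.3,0],[0,0,0]],[[0,-0.3,0],[0,0,0]]]';  python3 - <<'E'
from h import *
o=monitor.get_obs();a=np.array([.0723,.9974]);x=np.array([.9974,-.0723]);t=o["tcp_pos"][:2]-[.6014,.0284]
print(o["tcp_pos"],t@x,t@a,Ro.from_rotvec(o["orientation"]).as_matrix().round(4)[0],o["contact_force"])
p,d=optics.grab_frame("top");cv2.imwrite("pics/top2.png",cv2.resize(p[185:285,190:400,::-1],None,fx=3.8,fy=3.8,interpolation=cv2.INTER_CUBIC))
E
```

```text
clock: 4.35
tcp_pos: [0.5986, -0.0594, 0.0343]
orientation: [3.14, -0.113, 0.0]
contact_force: [0.0, -4.5, 1.8]
grip_width: -0.0001
gripper_force: 2.3
clock: 4.85
tcp_pos: [0.5997, -0.0445, 0.0343]
orientation: [3.139, -0.114, -0.0]
contact_force: [-0.3, -5.2, 1.7]
grip_width: 0.0001
gripper_force: 2.5
clock: 5.35
tcp_pos: [0.6007, -0.0295, 0.0343]
orientation: [3.14, -0.113, -0.0]
contact_force: [0.1, -5.6, 1.5]
grip_width: -0.0001
gripper_force: 2.5
clock: 5.85
tcp_pos: [0.6018, -0.0146, 0.0343]
orientation: [3.139, -0.114, -0.0]
contact_force: [0.1, -5.2, 1.6]
grip_width: 0.0001
gripper_force: 2.6
clock: 6.35
tcp_pos: [0.6028, 0.0003, 0.0343]
orientation: [3.139, -0.113, -0.0]
contact_force: [-0.4, -4.6, 2.7]
grip_width: -0.0001
gripper_force: 2.6
[6.02805946e-01 3.06400576e-04 3.43096158e-02] 0.0034334581139469377 -0.027918906145899255 [ 9.974e-01 -7.220e-02 -2.000e-04] [-0.40360504 -4.61266385  2.70815451]
```

View pics/top2.png

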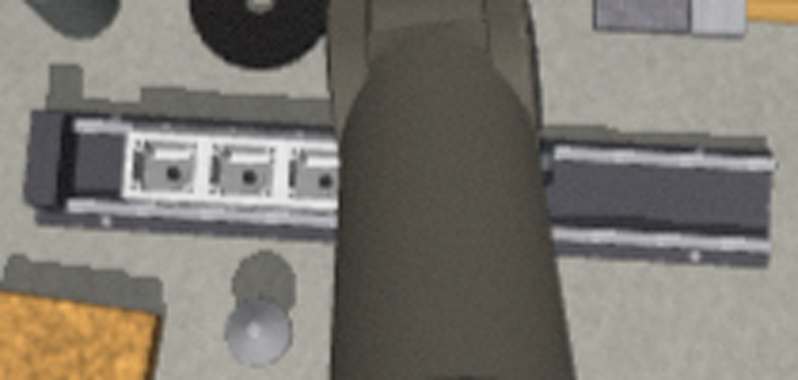

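The row is intact. Its front edge is at crop (125,165) and the stop face is at about (67,160), leaving roughly 38 mm. I'll continue, slowing near the end.

```bash
python3 -m crank '[[[0,-0.3,0],[0,0,0]],[[0,-0.3,0],[0,0,0]],[[0,-0.3,0],[0,0,0]],[[0,-0.3,0],[0,0,0]],[[0,-0.3,0],[0,0,0]]]'; python3 -m crank '[[[0,-0.3,0],[0,0,0]],[[0,-0.3,0],[0,0,0]],[[0,-0.3,0],[0,0,0]],[[0,-0.3,0],[0,0,0]],[[0,-0.3,0],[0,0,0]]]'; python3 -m crank '[[[0,-0.1,0],[0,0,0]],[[0,-0.1,0],[0,0,0]],[[0,-0.1,0],[0,0,0]],[[0,-0.1,0],[0,0,0]],[[0,-0.1,0],[0,0,0]]]'
```

```text
clock: 6.9
tcp_pos: [0.6038, 0.015, 0.0343]
orientation: [3.139, -0.114, -0.0]
contact_force: [-1.0, -4.7, 2.7]
grip_width: -0.0001
gripper_force: 2.7
clock: 7.4
tcp_pos: [0.6049, 0.0299, 0.0343]
orientation: [3.139, -0.114, -0.0]
contact_force: [-0.3, -5.6, 2.3]
grip_width: 0.0001
gripper_force: 2.7
clock: 7.9
tcp_pos: [0.6053, 0.0347, 0.0343]
orientation: [3.139, -0.114, -0.0]
contact_force: [-0.9, -5.2, 2.2]
grip_width: -0.0004
gripper_force: 2.8
```

```bash
python3 -m crank '[[[0,-0.1,0],[0,0,0]],[[0,-0.1,0],[0,0,0]],[[0,-0.1,0],[0,0,0]]]'; python3 -m crank '[[[0,-0.1,0],[0,0,0]],[[0,-0.1,0],[0,0,0]]]'
```

```text
clock: 8.2
tcp_pos: [0.6055, 0.0377, 0.0343]
orientation: [3.139, -0.114, -0.001]
contact_force: [0.2, -5.6, 3.4]
grip_width: -0.0
gripper_force: 2.8
clock: 8.4
tcp_pos: [0.6057, 0.0397, 0.0343]
orientation: [3.139, -0.114, -0.0]
contact_force: [-1.0, -5.1, 4.1]
grip_width: -0.0002
gripper_force: 2.8
```

```bash
python3 -m crank '[[[0,-0.1,0],[0,0,0]],[[0,-0.1,0],[0,0,0]]]'; python3 -m crank '[[[0,-0.1,0],[0,0,0]],[[0,-0.1,0],[0,0,0]]]'
```

```text
clock: 8.6
tcp_pos: [0.6058, 0.0417, 0.0343]
orientation: [3.139, -0.114, -0.0]
contact_force: [-1.0, -6.1, 2.1]
grip_width: 0.0
gripper_force: 2.8
clock: 8.8
tcp_pos: [0.6059, 0.0431, 0.0343]
orientation: [3.138, -0.114, -0.001]
contact_force: [-1.0, -7.1, 3.4]
grip_width: -0.0001
gripper_force: 4.1
```

```bash
python3 -m crank '[[[0,-0.1,0],[0,0,0]],[[0,0,0],[0,0,0]],[[0,0,0],[0,0,0]]]'; python3 -m crank '[[[0,-0.1,0],[0,0,0]],[[0,0,0],[0,0,0]]]'; python3 - <<'E'
from h import *
p,d=optics.grab_frame("top");cv2.imwrite("pics/top3.png",cv2.resize(p[205:265,195:345,::-1],None,fx=5.3,fy=5.3,interpolation=cv2.INTER_CUBIC))
E
```

```text
clock: 9.1
tcp_pos: [0.6059, 0.0431, 0.0343]
orientation: [3.137, -0.116, -0.001]
contact_force: [-0.2, -8.5, 4.0]
grip_width: -0.0001
gripper_force: 4.3
clock: 9.3
tcp_pos: [0.6059, 0.0431, 0.0343]
orientation: [3.136, -0.117, -0.001]
contact_force: [-0.8, -10.7, 3.9]
grip_width: -0.0005
gripper_force: 5.3
```

View pics/top3.png

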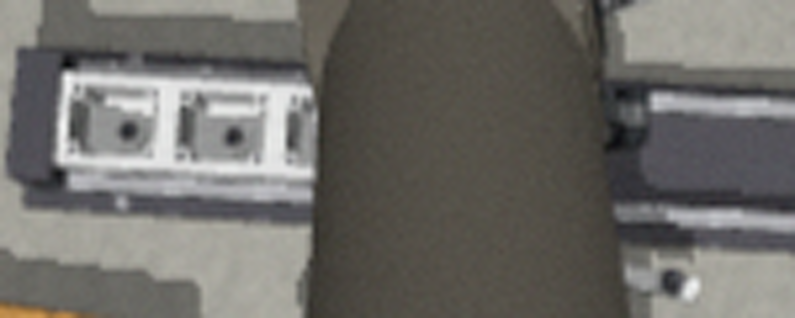

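The front casting's edge is flush with the stop face at crop (65,75–165). The wrist force rose to 10.7 N with no further motion, so the row is home. I'll back off, lift, and go round to the outside of the keeper pin, which the view shows still open at about (680,285).

```bash
python3 -m crank '[[[0,0.5,0],[0,0,0]],[[0,1.5,0],[0,0,0]],[[0,2.2,0],[0,0,0]],[[0,2,-1],[0,0,0]],[[0,0,-3],[0,0,0]]]' | head -2; python3 -m crank '[[[0,0,-3],[0,0,0]],[[-3.2,0.5,0],[0,0,0]],[[-3.2,0.5,0],[0,0,0]],[[-3.2,0.4,0],[0,0,0]],[[0,0,0],[0,0,0]]]';  python3 - <<'E'
from h import *
a=np.array([.0723,.9974]);x=np.array([.9974,-.0723])
p,d=optics.grab_frame("wrist");o=monitor.get_obs();cv2.imwrite("pics/w2.png",p[:,:,::-1])
t=o["tcp_pos"][:2]-[.6018,.0334]
print(o["tcp_pos"],t@x,t@a,Ro.from_rotvec(o["orientation"]).as_matrix().round(4)[0],o["contact_force"])
f,cx,cy,R,p0=cam("wrist",o)
def px(X): k=R.T@(np.array(X)-p0); return (k[:2]/k[2]*f+[cx,cy]).round()
for X in ((-.064,-.071,.06),(-.052,.006,.044),(0,.017,.05)): print(X,px(np.r_[np.array([.6018,.0334])+X[0]*x+X[1]*a,X[2]]))
E
```

```text
clock: 9.85
tcp_pos: [0.5987, -0.0195, 0.0719]
clock: 10.35
tcp_pos: [0.4999, -0.0231, 0.1036]
orientation: [-3.139, 0.113, 0.008]
contact_force: [0.1, -0.2, -0.7]
grip_width: 0.0001
gripper_force: 0.0
[ 0.50284465 -0.0227517   0.10416125] -0.0946383034409204 -0.06316017288894726 [ 0.9974 -0.0719 -0.0016] [ 0.85473096 -0.09529268  0.39064666]
(-0.064, -0.071, 0.06) [335. 217.]
(-0.052, 0.006, 0.044) [182. 186.]
(0, 0.017, 0.05) [142.  74.]
```

View pics/w2.png

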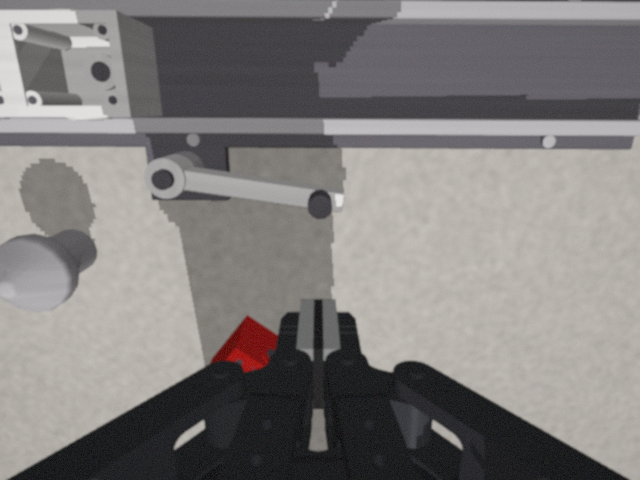

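The wrist view shows the pin top at (319,208), the pivot ring at (167,180), the casting row's rear edge at u≈115, and the red look-alike at (248,345), clear of the descent. The tool is level with the pin along the track and about 30 mm outside it, so I'll descend and start the sweep.

```bash
python3 -m crank '[[[0,0,2],[0,0,0]],[[0,0,2],[0,0,0]],[[0,0,2],[0,0,0]],[[0,0,0.4],[0,0,0]],[[0,0,0],[0,0,0]]]'; python3 -m crank '[[[0.5,0,0],[0,0,0]],[[0.5,0,0],[0,0,0]],[[0.5,0,0],[0,0,0]],[[0.5,0,0],[0,0,0]],[[0.5,0,0],[0,0,0]]]'; python3 -m crank '[[[0.4,0.05,0],[0,0,0]],[[0.4,0.05,0],[0,0,0]],[[0.4,0.05,0],[0,0,0]],[[0.4,0.05,0],[0,0,0]],[[0.4,0.05,0],[0,0,0]]]'
```

```text
clock: 10.9
tcp_pos: [0.5053, -0.0225, 0.0399]
orientation: [-3.139, 0.113, 0.001]
contact_force: [0.0, 0.6, 0.5]
grip_width: 0.0
gripper_force: 0.0
clock: 11.4
tcp_pos: [0.5304, -0.0248, 0.0406]
orientation: [3.139, -0.114, 0.0]
contact_force: [-0.2, -0.4, -0.4]
grip_width: 0.0004
gripper_force: 0.4
clock: 11.9
tcp_pos: [0.5499, -0.0285, 0.0402]
orientation: [-3.14, 0.113, 0.0]
contact_force: [-0.7, 0.7, 0.1]
grip_width: -0.0
gripper_force: 0.4
```

```bash
python3 -m crank '[[[0.43,-0.08,0],[0,0,0]],[[0.43,-0.08,0],[0,0,0]],[[0.43,-0.08,0],[0,0,0]],[[0.43,-0.08,0],[0,0,0]],[[0.43,-0.08,0],[0,0,0]]]'; python3 -m crank '[[[0.4,-0.2,0],[0,0,0]],[[0.4,-0.2,0],[0,0,0]],[[0.4,-0.2,0],[0,0,0]],[[0.4,-0.2,0],[0,0,0]],[[0.4,-0.2,0],[0,0,0]]]'; python3 - <<'E'
from h import *
p,d=optics.grab_frame("wrist");cv2.imwrite("pics/w3.png",p[:,:,::-1])
E
```

```text
clock: 12.4
tcp_pos: [0.5717, -0.0259, 0.0403]
orientation: [-3.14, 0.113, 0.0]
contact_force: [-1.3, 0.8, -0.0]
grip_width: 0.0
gripper_force: 0.5
clock: 12.9
tcp_pos: [0.5925, -0.0175, 0.0403]
orientation: [3.139, -0.114, 0.0]
contact_force: [-3.9, 2.5, 0.3]
grip_width: 0.0001
gripper_force: 1.5
```

View pics/w3.png

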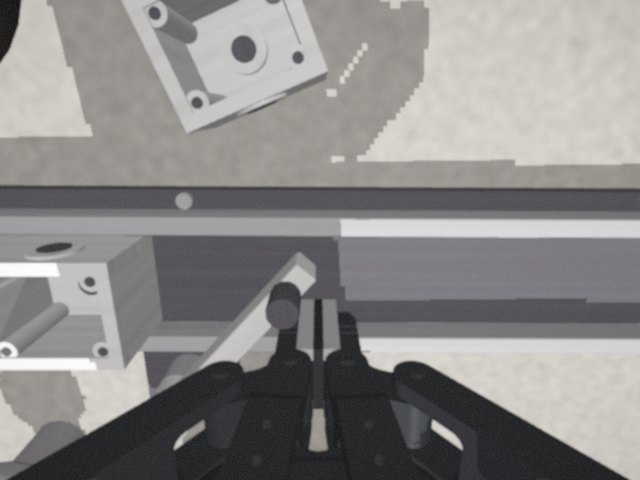

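The keeper is swinging properly. The pin is at (284,305) against the fingertip's leading corner, the angle is about 0.9, and the row is undisturbed at the left. I'll continue with more motion along the track.

```bash
python3 -m crank '[[[0.3,-0.4,0],[0,0,0]],[[0.3,-0.4,0],[0,0,0]],[[0.3,-0.4,0],[0,0,0]]]';  python3 -m crank '[[[0.25,-0.4,0],[0,0,0]],[[0.25,-0.4,0],[0,0,0]],[[0.25,-0.4,0],[0,0,0]]]'
```

```text
clock: 13.25
tcp_pos: [0.6022, -0.0061, 0.0403]
orientation: [3.139, -0.114, 0.0]
contact_force: [-1.3, -0.4, 1.2]
grip_width: -0.0002
gripper_force: 0.4
clock: 13.55
tcp_pos: [0.6097, 0.006, 0.0402]
orientation: [-3.139, 0.113, 0.003]
contact_force: [-4.7, 0.7, 4.0]
grip_width: -0.0001
gripper_force: 2.3
```

```bash
python3 -m crank '[[[0.12,-0.4,0],[0,0,0]],[[0.12,-0.4,0],[0,0,0]],[[0.1,-0.4,0],[0,0,0]]]';  python3 - <<'E'
from h import *
o=monitor.get_obs();print(o["contact_force"])
p,d=optics.grab_frame("wrist");cv2.imwrite("pics/w4.png",p[:,:,::-1])
E
```

```text
clock: 13.85
tcp_pos: [0.614, 0.0173, 0.0402]
orientation: [3.139, -0.113, -0.002]
contact_force: [-4.9, 0.8, 2.5]
grip_width: 0.0001
gripper_force: 2.3
[-4.87344061  0.81010874  2.46665768]
```

View pics/w4.png

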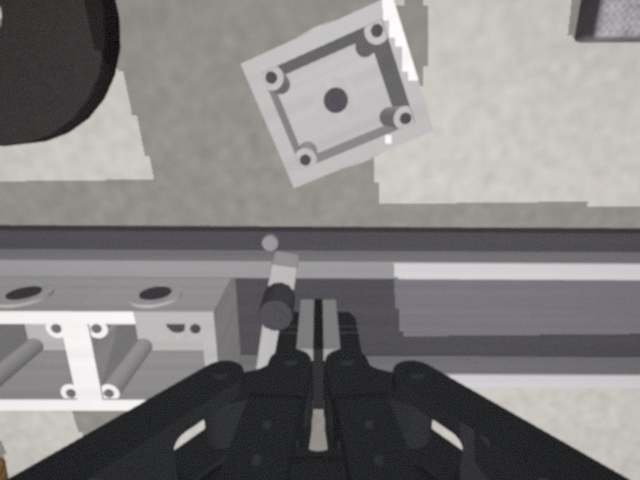

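The bar is nearly square, with the pin at (276,305) and the row intact. I'll finish by pushing straight along the track until the limit is felt.

```bash
python3 -m crank '[[[0.1,-0.3,0],[0,0,0]],[[0.1,-0.3,0],[0,0,0]]]' | sed -n 1,4p;  python3 -m crank '[[[0.1,-0.3,0],[0,0,0]],[[0,-0.2,0],[0,0,0]]]'| sed -n 1,4p; python3 -m crank '[[[0,-0.1,0],[0,0,0]],[[0,-0.1,0],[0,0,0]]]'| sed -n 1,4p
```

```text
clock: 14.1
tcp_pos: [0.6155, 0.0228, 0.04]
orientation: [3.139, -0.113, -0.005]
contact_force: [-8.1, 2.0, 5.3]
clock: 14.3
tcp_pos: [0.6164, 0.0279, 0.0399]
orientation: [3.139, -0.113, -0.006]
contact_force: [-8.1, 0.4, 5.2]
clock: 14.5
tcp_pos: [0.6166, 0.0293, 0.0399]
orientation: [3.139, -0.113, -0.006]
contact_force: [-8.3, -2.6, 6.0]
```

The force is mostly across the track, so the corner is wedged on the pin's near side. I'll back off a little, centre on the pin, and push squarely.

```bash
python3 -m crank '[[[-0.3,0.6,0],[0,0,0]],[[0,1.0,0],[0,0,0]],[[0.7,0,0],[0,0,0]],[[0.7,0,0],[0,0,0]],[[0,-0.4,0],[0,0,0]]]';  python3 -m crank '[[[0,-0.3,0],[0,0,0]],[[0,-0.2,0],[0,0,0]],[[0,-0.2,0],[0,0,0]]]'; python3 -m crank '[[[0,-0.2,0],[0,0,0]],[[0,-0.2,0],[0,0,0]]]'
```

```text
clock: 15.0
tcp_pos: [0.6306, 0.0162, 0.0406]
orientation: [3.139, -0.116, 0.004]
contact_force: [0.7, -0.1, 0.6]
grip_width: -0.0
gripper_force: 0.0
clock: 15.3
tcp_pos: [0.6289, 0.0244, 0.0402]
orientation: [3.139, -0.112, -0.0]
contact_force: [-0.4, -4.2, -0.5]
grip_width: -0.0003
gripper_force: 2.1
clock: 15.5
tcp_pos: [0.6289, 0.0246, 0.0402]
orientation: [3.136, -0.116, -0.001]
contact_force: [-0.3, -9.3, 0.3]
grip_width: 0.0
gripper_force: 5.0
```

The tool stopped 16.8 mm behind where it pressed the row home. The pin's rear face should sit 17 mm behind the row's end face when shut, so the keeper is at its limit. I'll retreat, lift clear and check.

```bash
python3 -m crank '[[[0,0.3,0],[0,0,0]],[[0,1.5,0],[0,0,0]],[[0,2.5,0],[0,0,0]],[[0,1,-3],[0,0,0]],[[0,0,-4],[0,0,0]]]'|sed -n 2,4p;  python3 -m crank '[[[0,4,-4],[0,0,0]],[[0,4,-4],[0,0,0]],[[0,4.5,0],[0,0,0]],[[0,4.5,0],[0,0,0]],[[0,4.5,0],[0,0,0]]]'|sed -n 2,4p;  python3 -m crank '[[[0,4.5,0],[0,0,0]],[[0,4,0],[0,0,0]],[[0,4,0],[0,0,0]],[[0,0,0],[0,0,0]],[[0,0,0],[0,0,0]]]'|sed -n 2,4p; python3 - <<'E'
from h import *
p,d=optics.grab_frame("top");cv2.imwrite("pics/top5.png",cv2.resize(p[175:325,180:400,::-1],None,fx=3.6,fy=3.6,interpolation=cv2.INTER_CUBIC))
E
```

```text
tcp_pos: [0.6233, -0.0286, 0.109]
orientation: [3.138, -0.119, -0.008]
contact_force: [0.3, 0.4, -0.5]
tcp_pos: [0.6102, -0.2324, 0.1817]
orientation: [-3.139, 0.113, -0.002]
contact_force: [1.2, -0.2, -0.2]
tcp_pos: [0.6006, -0.3566, 0.1807]
orientation: [-3.139, 0.118, 0.0]
contact_force: [0.5, 1.6, -0.6]
```

View pics/top5.png

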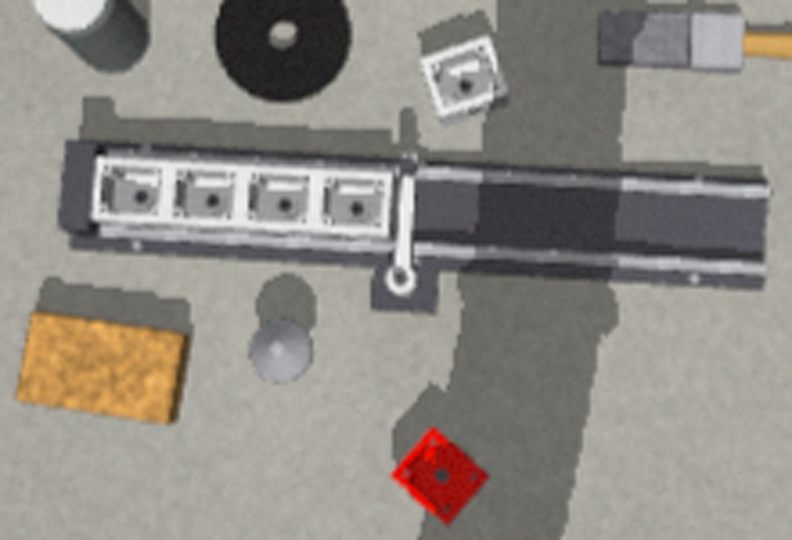

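The picture shows the row flush with the stop at (97,190) with no gaps. The keeper lies square across the track, pivot at (400,278) and pin at (408,160), just behind the last casting. The bystanders haven't moved and the arm is clear, so I'll hand in.

```bash
python3 -c "
from bench import r
print(r.hand_in())"
```

```text
the job is handed in; nothing more can be done
None
```

The job is handed in: the four castings are against the end stop with no gaps, the keeper is shut square behind them, the bystanders look unmoved in the last picture, and the arm is clear (about 17 s of the 48 s used).

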